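Lock the slotted disc of the bench shaft lock

TASK

Lock the shaft lock on the bench: with your fingertips, push one of the disc's two upright studs round until the slot across the disc lines up with the steel bar lying in its guide, then push the bar by its upright end block through the slot until it is fully home against the stop in the keeper. Only push: the bar must stay down in its guide and not be lifted, and the small things standing round the lock must stay where they are. Finish with the hand clear.

Things in the scene. Friction and masses are not known exactly. Their poses are not given: they have to be found in the camera images.
- lock_base: aluminium and dark steel base of the shaft lock on a fixed wooden board (250 x 400 mm, top 10 mm above the bench). Origin: on the disc's axis, at the upper face of the wooden board; z up; +y is the direction in which the bar is pushed. The plate under the disc is 128 mm (x) by 116 mm (y), 5 mm thick, with screw heads to 9 mm. Before the disc (-y side) lies the guide with the bar, beyond it (+y side) the keeper.
- keeper_stop (a point): middle of the stop face, where the bar's nose ends: 72 mm along the base's +y from the disc's axis, 18 mm above the board. The keeper is a U of dark steel at y 55 to 87 mm, cheeks 22 mm apart and 24 mm high, closed at the far end by this stop.
- lock_disc (a joint): turn of the brass disc about its vertical axis (rad, positive anticlockwise seen from above). At 0 and at pi (3.14) the slot is in line with the bar; at pi/2 it lies crosswise. It turns both ways (-3.2 to 6.3), stays where it is left and needs about 0.08 N m (2 to 3 N at a stud).
- disc_top (a point): centre of the disc, 25 mm above the board (level of its upper face); turns with it: y runs along the slot, x through the studs. Disc: brass, 100 mm across; the slot runs straight through the middle, 22 mm wide, floor 11 mm above the board, flared to 27 mm at both mouths.
- guide (a point): middle of the guide, level with the top of its cheeks, 24 mm above the board, 96 mm before the disc's axis. The two dark steel cheeks are 80 mm long, 20 mm apart, 44 mm over their outsides; the bed under them is 56 mm wide, 12 mm high, and ends 205 mm before the axis
- stud_a (a point): centre of the top of one steel stud: upright, 12 mm thick, from the disc's face (25 mm) to 55 mm above the board, 36 mm from the disc's axis, at right angles to the slot (the disc's +x side)
- stud_b (a point): centre of the top of the other stud, same size, opposite (the disc's -x side)
- lock_bar: loose steel bar, 0.2 to 0.4 kg, 130 x 18 x 14 mm, lying in the guide, underside 12 mm above the board. Origin: underside of the nose (tapered to 12 mm over the last 6 mm), mid-width; +y points towards the disc, z up; the bar runs back along -y. The nose starts 7 to 22 mm short of the disc's rim; slides with 1 to 3 N. The disc blocks it unless the slot is in line.
- bar_push (a point): middle of the rear face of the bar's upright end block (push here): 130 mm behind the nose, 40 mm above the board. The block is 18 mm wide, 12 mm thick, its top 50 mm above the board. Home, this face lies 58 mm before the disc's axis, between the guide cheeks, so push above them.
- punch: steel dapping punch standing upright, 16 mm across, 68 mm tall; loose bystander on the lock's board, not to be disturbed. Origin: centre of its underside
- tumbler: small clear glass tumbler, 41 mm across, 47 mm tall; loose bystander on the lock's board, not to be disturbed. Origin: centre of its underside
- tube: short upright brass tube, 28 mm across, 28 mm tall; loose bystander on the lock's board, not to be disturbed. Origin: centre of its underside
- wax_block: block of yellow wax, 32 x 46 x 21 mm; loose bystander on the lock's board, not to be disturbed. Origin: centre of its underside
- casting: brass arch-shaped casting, 40 x 40 x 54 mm; loose bystander on the lock's board, not to be disturbed. Origin: centre of its underside
Not all that is in view belongs to the job. What is shaped like the lock_bar but green is not meant.

How it is judged (in metres and radians):
On the way, in this order (a step that is already met when the one before it is completed fails the run):
1. the disc's slot is turned into line with the bar while the bar's nose is still outside the slot's straight part (angle between the y axis of disc_top and the y axis of lock_base, either way round below 0.17 rad and y of lock_bar in the frame of lock_base below -0.038 m), for 0.1 s.
2. the bar is pushed through the slot and home against the stop (y of lock_bar in the frame of lock_base above 0.066 m and angle between the y axis of disc_top and the y axis of lock_base, either way round below 0.09 rad), for 0.2 s.
At the end, for the whole second after the job is handed in: The bar lies through the disc's slot with its nose within 6 mm of the keeper's stop, flat and down in the guide (within 6 mm sideways of the middle, underside under 16 mm above the board, tilted under 0.08 rad), the slot within 0.09 rad of the bar's line, all at rest (all of step 2 and x of lock_bar in the frame of lock_base between -0.006 and 0.006 m and z of lock_bar in the frame of lock_base below 0.016 m and angle between lock_bar's own z axis and vertical below 0.08 rad and linear speed of lock_bar below 0.01 m/s); the robot touches nothing.
It fails at once if the bar is lifted out of its guide or tipped up (z of lock_bar in the frame of lock_base above 0.022 m or angle between lock_bar's own z axis and vertical above 0.2 rad).
It fails at once if one of the five small things round the lock is moved more than 15 mm, tipped over or lifted (distance of any of punch, tumbler, tube, wax_block, casting from where it was at the start of the episode above 0.015 m or angle between any of punch, tumbler, tube, wax_block, casting's own z axis and vertical above 0.4 rad).
It also fails if it takes over 54 s, if anything falls off the work surface, if the arm or the gripper's body presses on something with over 40 N, if the wrist force passes 120 N, or if a joint passes its speed limit or range.

ROBOT

A 6-joint arm with a two-finger parallel gripper is mounted at the origin on a cart in front of the work surface, level with it; the furniture and walls round the work are solid. World frame = base frame: x ahead of the robot, y to its left, z up, the work surface at z = 0. Lengths are in mm, angles in rad, forces in N, time in s.
With the tool pointing down it reaches from about 400 to 925 mm from the base axis. Payload 12.5 kg.
Tool frame: the origin (TCP) lies midway between the tips of the shut fingers; the grasp point (between the pads) lies 19 mm behind it; z points along the fingers, y is the line along which they close (so a half turn about z gives the same grasp; the last joint's range is limited). The gripper opens to 95 mm and grips with 3 to 60 N. Pads are 20 mm wide; open, the fingers measure 119 mm over their backs; the gripper's body (75 mm by 180 mm) begins 59 mm behind the grasp point.
Start: joints at [-1.218, 0.491, 1.559, -0, 1.092, -0.106], TCP at [276.82, -560.373, 214.661] pointing down, gripper open.
Joint ranges: [-3.1, 3.1], [-0.84, 2.19], [0.05, 2.79], [-1.13, 4.28], [0.06, 2.93], [-2.69, 2.69]. Speed limits (rad/s): [2.22, 2.22, 2.79, 3.14, 3.14, 3.14].

INTERFACE

Orientations are given as [roll, pitch, yaw] about the fixed x, y, z axes, in that order (R = Rz(yaw) Ry(pitch) Rx(roll)).
In Python, from cell import readout, eyes, env gives the robot as it stands.
- The arm moves only by the tool move_arm, never from a script. Its argument "plan" is a list of rows, each a list of 3 entries, a list of its own where there are three numbers: the turn, a rotation vector about the tool's x, y, z in degrees, then the shift along the tool's x, y, z in m, then the gripper command: -1 is shut, 1 is fully open, values between are in proportion. In form: [[[ax, ay, az], [x, y, z], jaw], ...]. A call has 1 to 5 rows; each row is the pose to reach, as a shift and turn from the pose commanded when the call began, along the tool's axes at that moment; what a row does not reach only later rows make up. A row lasts 1/8 s, in which the tool goes at most 62.5 mm and 10.7 degrees, less where a joint would pass 70% of its speed; a pose out of reach is approached as far as the arm can. A call with a gripper value outside its range is refused whole. The fingers move at their own pace and stop on an object; the grip force is fixed at half the most. Time passes only in rows, so rows that repeat a pose let the fingers close. It gives the time, the measured TCP pose, the force, the opening and the grip force at its end, in the units of the state.
- readout.state(): the state, without advancing time (a new reading comes with each control period).
- eyes.read_camera(name): name is "scene" or "side" or "wrist"; returns a dict with "img" (384x512x3 uint8, red, green, blue), "K" (3x3 intrinsics, pixels), "extrinsics" (4x4, takes a point from camera to world coordinates). Camera axes: x right, y up, looking along -z (the intrinsics and any distortion apply to the point x, -y, -z); pixel columns grow to the right and rows downward; lengths in mm; the calibration is good to about 2 mm. A picture is of the moment at which its call begins. There is no depth.
- env.job_done(): hands the job in; it is judged then, once.
Trained networks look in a picture, given as the dict that the camera call returned (one of the last four; its "shot" number tells which), for a name from the list of things; names that differ only in an ending like _2 or _b are one class to them, and where a whole thing is asked for, a point or a joint stands for the part that bears it (a point fixed in the world has none). Each returns a list of dicts, best first, with "score" (0 to 1); they miss things now and then, are a little off and sometimes report something else, mostly with a low value. They report only what shows in the picture. A call takes as long as a camera call. They do not tell look-alikes from the thing itself.
- eyes.cut_out(picture, name): "mask" (384x512 bool, what is visible of it) and "uv" ([column, row] in pixels, amid what is visible of it).
The state is a dict: "t": time; "joints": joint angles; "qvel": joint speeds; "tau": joint torques, N m; "eef_pos": TCP position; "tcp_rot": TCP orientation; "ft_force": force on the tool from outside, world axes, zero at the start; "moment": the same for the moment, N m; "opening": opening from 0.0 (shut) to 1.0 (fully open); "grip_force": force on a finger pad.
Only numpy, scipy, OpenCV 4.12 (cv2) and the standard library are available. Lean on these libraries where they do the work, as an engineer would, in place of code of your own. Each camera call takes 0.05 s, during which the arm holds its last target. There are 200 camera calls.

## Working session

There is one attempt and no reset: what is moved stays moved. The work goes in short steps, Python scripts to look and compute and a tool call to move; the robot and the scene stay as the last step left them, time stands still between calls to the robot, and variables do not carry over. Pictures are saved under pics/ and viewed, at most 10 in all, crops included, and the job is handed in when it is done.

Besides the shell and the picture viewer there is one more tool, called after "Call:" by a JSON object that holds its "method" and its "body". move_arm: Moves the arm, as the interface text tells. Its arguments: {"type":"object","properties":{"plan":{"type":"array","items":{"type":"array"}}},"required":["plan"]}

```bash
mkdir -p pics
python3 - <<'E'
from cell import readout, eyes, env
import cv2, numpy as np
ims=[]
for n in ("scene","side"):
    p=eyes.read_camera(n); cv2.imwrite(f"pics/{n}0.png",cv2.cvtColor(p["img"],cv2.COLOR_RGB2BGR))
    print(n,p["K"].tolist(),np.round(p["extrinsics"],3).tolist(),[k for k in p])
    for o in ("lock_base","lock_disc","stud_a","lock_bar","bar_push","guide","keeper_stop","punch","tumbler","tube","wax_block","casting"):
        try: print(o,[(round(d["score"],2),np.round(d["uv"]).tolist(),int(d["mask"].sum())) for d in eyes.cut_out(p,o)])
        except Exception as e: print(o,e)
print(readout.state())
E
```

```text
scene [[408.9528287799545, 0.0, 249.62480906935266], [0.0, 408.9528287799545, 193.06606442837173], [0.0, 0.0, 1.0]] [[-0.714, 0.453, -0.533, 22.375], [-0.7, -0.474, 0.535, 600.48], [-0.01, 0.755, 0.656, 687.261], [0.0, 0.0, 0.0, 1.0]] ['img', 'K', 'extrinsics', 'shot']
lock_base [(0.87, [224.0, 232.0], 11848)]
lock_disc [(0.94, [218.0, 225.0], 1278)]
stud_a [(0.81, [220.0, 225.0], 1376), (0.4, [237.0, 255.0], 345)]
lock_bar [(0.83, [271.0, 201.0], 477), (0.8, [315.0, 154.0], 288), (0.16, [291.0, 215.0], 386)]
bar_push [(0.66, [319.0, 153.0], 311), (0.61, [200.0, 200.0], 173), (0.57, [271.0, 198.0], 463)]
guide [(0.61, [225.0, 231.0], 11623)]
keeper_stop [(0.67, [229.0, 233.0], 12224)]
punch [(0.6, [220.0, 225.0], 1399)]
tumbler [(0.6, [290.0, 215.0], 393), (0.25, [233.0, 257.0], 324)]
tube [(0.5, [201.0, 202.0], 146)]
wax_block [(0.59, [238.0, 258.0], 324)]
casting [(0.76, [166.0, 246.0], 278)]
side [[419.16476005517984, 0.0, 259.99110976652867], [0.0, 419.16476005517984, 191.80363055691387], [0.0, 0.0, 1.0]] [[0.887, 0.189, -0.422, 147.489], [-0.463, 0.369, -0.806, -613.665], [0.004
[... 596 characters left out ...]
asting [(0.65, [244.0, 165.0], 134)]
{'t': 1.3, 'joints': array([-1.21762208e+00,  4.90875864e-01,  1.55890543e+00, -1.62482156e-05,
        1.09170075e+00, -1.05612245e-01]), 'qvel': array([ 0.0014095 , -0.00086581, -0.00150784,  0.00104365, -0.00028522,
       -0.00037094]), 'tau': array([-2.14002779e-03, -6.12478423e+01, -2.58428729e+01,  6.91892230e-02,
        4.45407140e-02, -4.65353230e-05]), 'eef_pos': array([ 276.80249517, -560.37709495,  214.67407318]), 'tcp_rot': array([3.14148417e+00, 2.60000303e-05, 4.58793977e-01]), 'ft_force': array([-0.38797395, -0.85866887, -1.05709028]), 'moment': array([0.01146797, 0.00441098, 0.03310495]), 'grip_force': 0.0, 'opening': 1.0027363327298238}
```

Run:
```python
import cv2
a=cv2.imread("pics/scene0.png")[120:320,120:370]; cv2.imwrite("pics/sc.png",cv2.resize(a,None,fx=3,fy=3,interpolation=cv2.INTER_CUBIC))
a=cv2.imread("pics/side0.png")[120:300,150:360]; cv2.imwrite("pics/si.png",cv2.resize(a,None,fx=3.3,fy=3.3,interpolation=cv2.INTER_CUBIC))
```

```text
(no output)
```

View pics/sc.png

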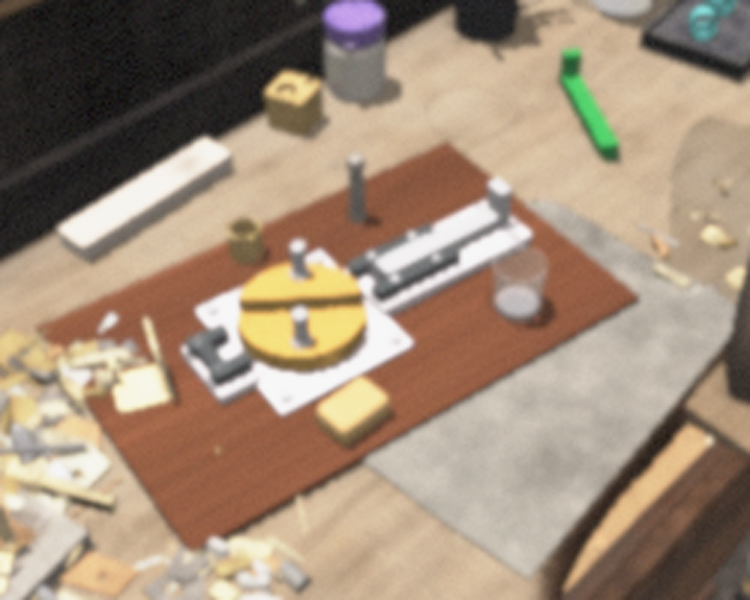

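View pics/si.png

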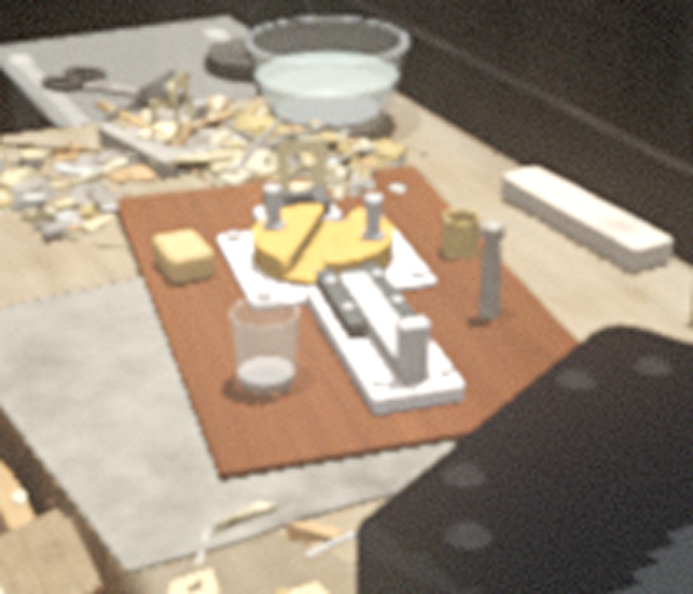

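```bash
cat > geo.py <<'E'
import numpy as np
CAM={"scene":(np.array([[408.953,0,249.625],[0,408.953,193.066],[0,0,1]]),None),"side":(None,None)}
def project(K,E,P):
    c=(np.linalg.inv(E)@np.r_[P,1])[:3]; c=c*[1,-1,-1]; q=np.asarray(K)@c; return q[:2]/q[2]
def ray(K,E,uv,z):
    d=np.linalg.inv(K)@np.r_[uv,1]; d=E[:3,:3]@(d*[1,-1,-1]); o=E[:3,3]; return o+d*(z-o[2])/d[2]
def l2w(p,P):  # lock pose p=(x,y,yaw)
    c,s=np.cos(p[2]),np.sin(p[2]); return np.array([p[0]+c*P[0]-s*P[1],p[1]+s*P[0]+c*P[1],10+P[2]])
E
cat > fit.py <<'E'
from cell import eyes
from geo import *
from scipy.optimize import least_squares
C={n:eyes.read_camera(n) for n in("scene","side")}
def sc(u,v): return np.array([120+u/3,120+v/3])
def si(u,v): return np.array([150+u/3.3,120+v/3.3])
st=lambda q,s:(s*36*np.cos(q[3]),s*36*np.sin(q[3]),55)
bk=lambda q:(0,q[4]-124,50)
k=lambda *a:(lambda q:a)
obs=[("scene",sc(298,245),lambda q:st(q,1)),("scene",sc(301,312),lambda q:st(q,-1)),("scene",sc(499,184),bk),
("scene",sc(197,307),k(64,58,5)),("scene",sc(318,250),k(64,-58,5)),("scene",sc(283,413),k(-64,58,5)),("scene",sc(412,340),k(-64,-58,5)),("scene",sc(532,235),k(-28,-205,12)),
("side",si(272,188),lambda q:st(q,-1)),("side",si(373,198),lambda q:st(q,1)),("side",si(413,323),bk),
("side",si(218,235),k(-64,58,5)),("side",si(437,280),k(64,-58,5)),("side",si(263,306),k(-64,-58,5)),("side",si(375,402),k(-28,-205,12)),("side",si(463,383),k(28,-205,12))]
def f(q): return np.concatenate([project(C[n]["K"],C[n]["extrinsics"],l2w(q,P(q)))-uv for n,uv,P in obs])
g=ray(C["scene"]["K"],C["scene"]["extrinsics"],sc(300,300),35)
best=min((least_squares(f,[g[0],g[1],y,t,-65],loss="soft_l1",x_scale=[10,10,.1,.1,10]) for y in(-2.5,-1,.5,2) for t in(-.7,.7)),key=lambda r:r.cost)
print(g,np.round(best.x,3),best.cost);print(np.round(best.fun.reshape(-1,2) if 0 else f(best.x).reshape(-1,2),1).tolist())
q=best.x
def loc(w): d=w[:2]-q[:2];c,s=np.cos(q[2]),np.sin(q[2]);return np.round([c*d[0]+s*d[1],-s*d[0]+c*d[1]],0)
K,E=C["scene"]["K"],C["scene"]["extrinsics"]
for nm,uv,z in(("punch",(356,160),78),("tumbler",(519,262),57),("tumbler bottom",(518,300),12),("tube",(243,228),38),("wax",(352,402),31),("casting",(140,385),20)):
    print(nm,loc(ray(K,E,sc(*uv),z)))
K,E=C["side"]["K"],C["side"]["extrinsics"]
for nm,uv,z in(("punch",(491,230),78),("tumbler",(266,313),57),("tube",(460,217),38),("wax",(180,245),31),("casting top",(303,145),64)):
    print("side",nm,loc(ray(K,E,si(*uv),z)))
E
python3 fit.py
```

```text
[536.37327572 181.49094974  35.        ] [ 5.32470e+02  1.83658e+02 -1.75000e-01 -5.36000e-01 -6.70720e+01] 7.697458254103559
[[-0.1, -0.9], [-0.1, -0.8], [0.2, -0.3], [-0.6, -0.2], [0.9, -1.1], [-0.2, -1.1], [0.6, -0.2], [0.2, -1.6], [-0.2, -0.6], [-0.3, -0.7], [-0.0, -0.6], [-0.7, -0.1], [-0.6, -0.3], [-3.2, -0.5], [-0.5, -1.3], [0.6, -0.0]]
punch [  74. -102.]
tumbler [ -78. -145.]
tumbler bottom [ -76. -150.]
tube [98. -7.]
wax [-99.  21.]
casting [ 12. 131.]
side punch [  76. -123.]
side tumbler [ -77. -151.]
side tube [ 99. -13.]
side wax [-98.  13.]
side casting top [12. 93.]
```

Call:
{"method": "move_arm", "body": {"plan": [[[0, 0, -10], [0.045, -0.04, -0.01], -1], [[0, 0, -20], [0.09, -0.08, -0.02], -1], [[0, 0, -30], [0.135, -0.12, -0.02], -1], [[0, 0, -40], [0.18, -0.16, -0.02], -1], [[0, 0, -50], [0.225, -0.2, -0.02], -1]]}}

```text
t: 2.02
eef_pos: [390.4, -279.7, 234.9]
tcp_rot: [3.141, 0.0, 1.337]
ft_force: [-0.3, 0.1, 0.9]
opening: 0.53
grip_force: 0.0
```

```bash
cat > go.py <<'E'
import sys
from cell import readout
from geo import *
from scipy.spatial.transform import Rotation as R
Q=[532.47,183.66,-.175]
def go(P,yaw=None):
    s=readout.state(); r=R.from_euler("xyz",s["tcp_rot"]); yaw=Q[2]+np.pi/2 if yaw is None else yaw
    t=R.from_euler("xyz",[np.pi,0,yaw]); w=l2w(Q,P)
    d=s["eef_pos"]-l2w(Q,(0,0,0)); c,n=np.cos(Q[2]),np.sin(Q[2])
    print("t",s["t"],"lock pos",np.round([c*d[0]+n*d[1],-n*d[0]+c*d[1],d[2]],1),"turn",np.round((r.inv()*t).as_rotvec(degrees=True),1),"shift m",np.round(r.inv().apply(w-s["eef_pos"])/1e3,4),"F",np.round(s["ft_force"],1),"open",round(s["opening"],2))
if __name__=="__main__": go([float(a) for a in sys.argv[1:4]])
E
python3 go.py 34 -50 160
```

```text
t 2.025 lock pos [ -59.2 -481.   224.9] turn [ 0.   0.  -3.4] shift m [0.4358 0.0676 0.0648] F [-0.3  0.1  0.9] open 0.53
```

Call:
{"method": "move_arm", "body": {"plan": [[[0, 0, -3.4], [0.06, 0.01, 0], -1], [[0, 0, -3.4], [0.12, 0.02, 0], -1], [[0, 0, -3.4], [0.18, 0.03, 0], -1], [[0, 0, -3.4], [0.24, 0.04, 0], -1], [[0, 0, -3.4], [0.3, 0.06, 0], -1]]}}

```text
t: 2.65
eef_pos: [519.4, -2.8, 235.1]
tcp_rot: [3.141, 0.0, 1.391]
ft_force: [0.7, -0.5, 0.1]
opening: 0.025
grip_force: 0.0
```

```bash
python3 go.py 34 -50 100
python3 - <<'E'
from cell import eyes
import cv2
p=eyes.read_camera("wrist"); cv2.imwrite("pics/w1.png",cv2.cvtColor(p["img"],cv2.COLOR_RGB2BGR)); import pickle; pickle.dump(p,open("w1.pkl","wb"))
E
```

```text
t 2.65 lock pos [  19.6 -185.8  225.1] turn [ 0.   0.  -0.3] shift m [0.1359 0.0136 0.125 ] F [ 0.7 -0.5  0.1] open 0.02
```

View pics/w1.png

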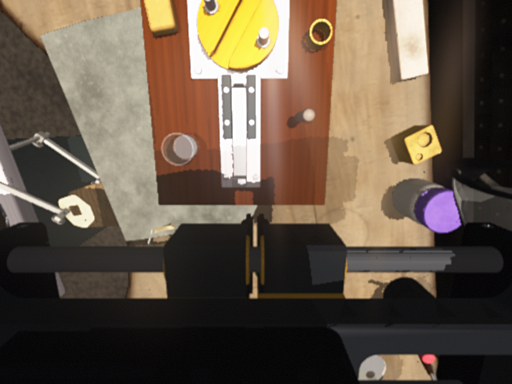

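Run:
```python
import pickle
from geo import *
p=pickle.load(open("w1.pkl","rb")); Q=[532.47,183.66,-.175]
for n,P in dict(studA=(31,-18.4,55),studB=(-31,18.4,55),block=(0,-191,50),bedL=(-28,-205,12),bedR=(28,-205,12),plL=(-64,-58,5),plR=(64,-58,5),punch=(75,-115,68),tube=(98,-10,28)).items(): print(n,np.round(project(p["K"],p["extrinsics"],l2w(Q,P)),1))
import cv2; a=p["img"][0:215,140:340,::-1]; cv2.imwrite("pics/w1c.png",cv2.resize(a,None,fx=2.75,fy=2.75,interpolation=cv2.INTER_CUBIC))
```

```text
studA [263.7  33.9]
studB [206.8  -3.3]
block [239.1 184.2]
bedL [221.2 188.4]
bedR [260.2 188.2]
plL [191.   79.6]
plR [287.1  79.1]
punch [301.8 122.7]
tube [318.4  33.2]
```

View pics/w1c.png

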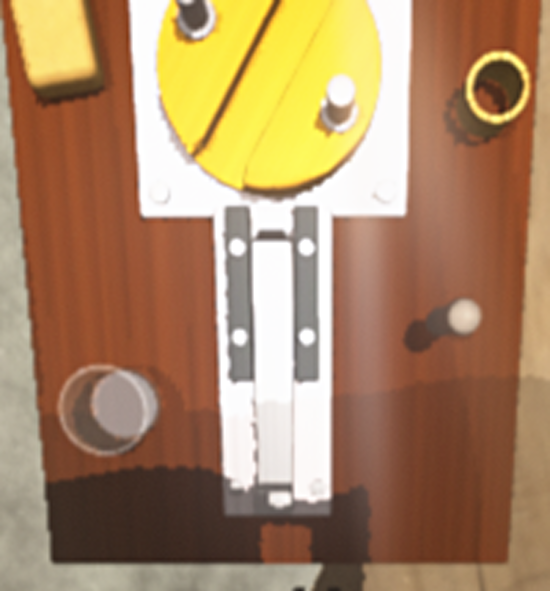

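Call:
{"method": "move_arm", "body": {"plan": [[[0, 0, -0.3], [0.05, 0.007, 0], -1], [[0, 0, -0.3], [0.105, 0.014, 0], -1], [[0, 0, -0.3], [0.136, 0.014, 0.05], -1], [[0, 0, -0.3], [0.136, 0.014, 0.11], -1], [[0, 0, -0.3], [0.136, 0.014, 0.155], -1]]}}

```text
t: 3.32
eef_pos: [556.5, 126.9, 77.5]
tcp_rot: [-3.141, 0.0, 1.397]
ft_force: [1.3, -0.3, -0.5]
opening: 0.005
grip_force: 0.0
```

```bash
python3 go.py 34 -16 34
```

```text
t 3.325 lock pos [ 33.6 -51.7  67.5] turn [-0.1  0.   0.1] shift m [0.0357 0.0005 0.0335] F [ 1.3 -0.3 -0.5] open 0.0
```

Call:
{"method": "move_arm", "body": {"plan": [[[0, 0, 0], [0, 0, 0.034], -1], [[0, 0, 0], [0.003, 0, 0.034], -1], [[0, 0, 0], [0.01, 0, 0.034], -1], [[0, 0, 0], [0.017, 0, 0.034], -1], [[0, 0, 0], [0.02, 0, 0.034], -1]]}}

```text
t: 3.95
eef_pos: [561.8, 146.4, 47.1]
tcp_rot: [3.138, -0.0, 1.397]
ft_force: [2.5, -6.6, 1.1]
opening: 0.008
grip_force: 2.7
```

```bash
python3 go.py 34 -16 34
```

```text
t 3.95 lock pos [ 35.4 -31.5  37.1] turn [ 0.2 -0.   0.1] shift m [ 0.0155 -0.0014  0.0031] F [ 2.5 -6.6  1.1] open 0.01
```

Call:
{"method": "move_arm", "body": {"plan": [[[0, 0, 0], [0.005, 0, 0], -1], [[0, 0, 0], [0.009, 0, 0], -1], [[0, 0, 0], [0.013, 0, 0], -1], [[0, 0, 0], [0.0155, 0, 0], -1], [[0, 0, 0], [0.0155, 0, 0], -1]]}}

```text
t: 4.58
eef_pos: [563.1, 161.8, 45.8]
tcp_rot: [-3.141, -0.0, 1.396]
ft_force: [-0.2, -0.5, 0.4]
opening: 0.004
grip_force: 0.0
```

```bash
python3 go.py 34 -50 34
python3 - <<'E'
from cell import eyes
import cv2,pickle
p=eyes.read_camera("wrist"); pickle.dump(p,open("w2.pkl","wb")); q=eyes.read_camera("scene"); pickle.dump(q,open("s2.pkl","wb"))
a=cv2.resize(p["img"],(600,450));b=cv2.resize(q["img"][170:270,170:320],(600,400)) if 0 else cv2.resize(q["img"][180:270,180:270],(450,450))
cv2.imwrite("pics/w2.png",cv2.resize(cv2.hconcat([a,b]),(800,343))[:,:,::-1])
E
```

```text
t 4.575 lock pos [ 34.  -16.2  35.8] turn [-0. -0.  0.] shift m [-0.0338  0.      0.0018] F [-0.2 -0.5  0.4] open 0.0
```

View pics/w2.png

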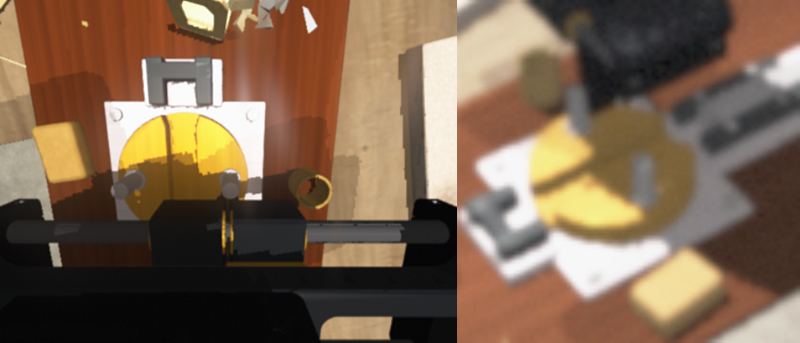

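Run:
```python
import pickle,cv2
from geo import *
p=pickle.load(open("w2.pkl","rb")); Q=[532.47,183.66,-.175]; K,E=p["K"],p["extrinsics"]
def loc(uv,z):
    d=ray(K,E,np.array(uv),z)[:2]-Q[:2];c,s=np.cos(Q[2]),np.sin(Q[2]);return np.round([c*d[0]+s*d[1],-s*d[0]+c*d[1]],1)
for u,z in(((134,180),65),((231,182),65),((167,113),35),((172,200),35)): print(loc(np.array(u)/.893,z))
for t in(-.1,0,.1):
    print(t,[np.round(project(K,E,l2w(Q,P)),1).tolist() for P in((36*np.cos(t),36*np.sin(t),55),(-36*np.cos(t),-36*np.sin(t),55),(-11*np.cos(t)-45*np.sin(t),-11*np.sin(t)+45*np.cos(t),25))])
cv2.imwrite("pics/w2c.png",cv2.resize(p["img"][100:240,100:300,::-1],(800,560),interpolation=cv2.INTER_CUBIC))
```

```text
[-25.9   8.9]
[36.4  7.5]
[-9.4 50.7]
[ -9.4 -15.7]
-0.1 [[257.6, 222.1], [133.7, 210.4], [192.0, 134.2]]
0 [[257.9, 216.3], [134.0, 216.3], [185.1, 135.5]]
0.1 [[257.7, 210.4], [135.0, 222.2], [178.4, 137.6]]
```

View pics/w2c.png

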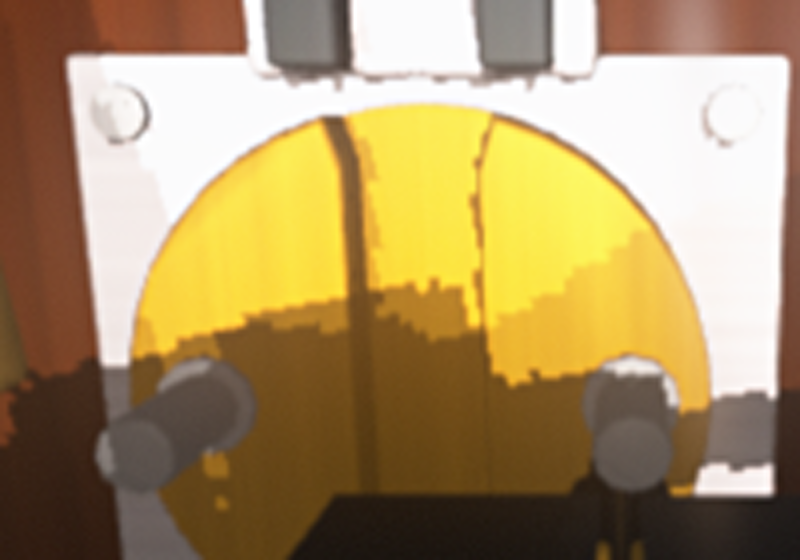

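Call:
{"method": "move_arm", "body": {"plan": [[[0, 0, 0], [-0.03, 0, 0], -1], [[0, 0, 0], [-0.05, -0.005, -0.045], -1], [[0, 0, 0], [-0.1, -0.03, -0.05], -1], [[0, 0, 0], [-0.155, -0.034, -0.05], -1], [[0, 0, 0], [-0.209, -0.034, -0.05], -1]]}}

```text
t: 5.3
eef_pos: [492.5, -39.5, 95.9]
tcp_rot: [-3.142, -0.0, 1.397]
ft_force: [0.2, -0.7, -0.2]
opening: 0.005
grip_force: 0.0
```

```bash
python3 go.py 0 -225 35
```

```text
t 5.3 lock pos [  -0.5 -226.8   85.9] turn [-0.  -0.   0.1] shift m [0.0017 0.0005 0.0509] F [ 0.2 -0.7 -0.2] open 0.0
```

Call:
{"method": "move_arm", "body": {"plan": [[[0, 0, 0], [0, 0, 0.03], -1], [[0, 0, 0], [0, 0.0005, 0.05], -1], [[0, 0, 0], [0.01, 0.0005, 0.05], -1], [[0, 0, 0], [0.02, 0.0005, 0.05], -1], [[0, 0, 0], [0.03, 0.0005, 0.05], -1]]}}

```text
t: 5.92
eef_pos: [499.6, -8.0, 46.4]
tcp_rot: [3.141, 0.0, 1.397]
ft_force: [0.1, -1.3, 0.3]
opening: 0.005
grip_force: 0.8
```

```bash
python3 go.py 0 -68 35
```

```text
t 5.925 lock pos [   1.  -194.5   36.4] turn [0.1 0.  0.1] shift m [ 0.1265 -0.0008  0.0014] F [ 0.1 -1.3  0.3] open 0.0
```

Call:
{"method": "move_arm", "body": {"plan": [[[0, 0, 0], [0.012, -0.001, 0], -1], [[0, 0, 0], [0.024, -0.001, 0], -1], [[0, 0, 0], [0.036, -0.001, 0], -1], [[0, 0, 0], [0.048, -0.001, 0], -1], [[0, 0, 0], [0.06, -0.001, 0], -1]]}}

```text
t: 6.55
eef_pos: [508.8, 51.0, 45.6]
tcp_rot: [3.142, 0.0, 1.396]
ft_force: [-0.1, -3.9, 2.4]
opening: 0.003
grip_force: 1.5
```

```bash
python3 go.py 0 -68 35
```

```text
t 6.55 lock pos [  -0.2 -134.7   35.6] turn [0. 0. 0.] shift m [0.0667 0.0003 0.0006] F [-0.1 -3.9  2.4] open 0.0
```

Call:
{"method": "move_arm", "body": {"plan": [[[0, 0, 0], [0.012, 0, 0], -1], [[0, 0, 0], [0.024, 0, 0], -1], [[0, 0, 0], [0.036, 0, 0], -1], [[0, 0, 0], [0.048, 0, 0], -1], [[0, 0, 0], [0.058, 0, 0], -1]]}}

```text
t: 7.18
eef_pos: [518.7, 108.2, 45.5]
tcp_rot: [-3.141, 0.0, 1.396]
ft_force: [1.1, -1.5, -0.7]
opening: 0.009
grip_force: 0.7
```

```bash
python3 go.py 0 -68 35
```

```text
t 7.175 lock pos [ -0.4 -76.7  35.5] turn [-0.  0.  0.] shift m [0.0087 0.0004 0.0005] F [ 1.1 -1.5 -0.7] open 0.01
```

Call:
{"method": "move_arm", "body": {"plan": [[[0, 0, 0], [0.004, 0, 0], -1], [[0, 0, 0], [0.007, 0, 0], -1], [[0, 0, 0], [0.009, 0, 0], -1], [[0, 0, 0], [0.011, 0, 0], -1], [[0, 0, 0], [0.011, 0, 0], -1]]}}

```text
t: 7.8
eef_pos: [520.2, 116.9, 45.6]
tcp_rot: [-3.141, 0.002, 1.396]
ft_force: [-0.8, -12.2, 1.4]
opening: 0.004
grip_force: 6.2
```

```bash
python3 go.py 0 -68 35
```

```text
t 7.8 lock pos [ -0.5 -67.9  35.6] turn [-0.1  0.1  0. ] shift m [-0.0001  0.0005  0.0006] F [ -0.8 -12.2   1.4] open 0.0
```

Call:
{"method": "move_arm", "body": {"plan": [[[0, 0, 0], [0, 0, 0], -1], [[0, 0, 0], [0, 0, 0], -1], [[0, 0, 0], [-0.02, 0, 0], -1], [[0, 0, 0], [-0.06, 0, -0.03], -1], [[0, 0, 0], [-0.1, 0, -0.09], -1]]}}

```text
t: 8.43
eef_pos: [503.0, 23.2, 127.4]
tcp_rot: [-3.138, 0.0, 1.396]
ft_force: [0.0, 0.5, 0.6]
opening: 0.003
grip_force: 0.0
```

Call:
{"method": "move_arm", "body": {"plan": [[[0, 0, 0], [-0.04, 0, -0.03], -1], [[0, 0, 0], [-0.08, 0, -0.06], -1], [[0, 0, 0], [-0.08, 0, -0.06], -1]]}}

```text
t: 8.8
eef_pos: [490.4, -56.5, 189.6]
tcp_rot: [3.137, 0.0, 1.392]
ft_force: [0.6, 0.4, -0.3]
opening: 0.005
grip_force: 0.0
```

```bash
python3 go.py 0 -68 35
python3 - <<'E'
from cell import eyes
import cv2
p=eyes.read_camera("wrist"); q=eyes.read_camera("scene")
a=cv2.resize(p["img"][:240,100:380],(525,450));b=cv2.resize(q["img"][160:280,160:320],(600,450))
cv2.imwrite("pics/w3.png",cv2.resize(cv2.hconcat([a,b]),(800,320))[:,:,::-1])
E
```

```text
t 8.8 lock pos [   0.4 -243.8  179.6] turn [ 0.2  0.  -0.2] shift m [ 0.1758 -0.0016  0.1445] F [ 0.6  0.4 -0.3] open 0.0
```

View pics/w3.png

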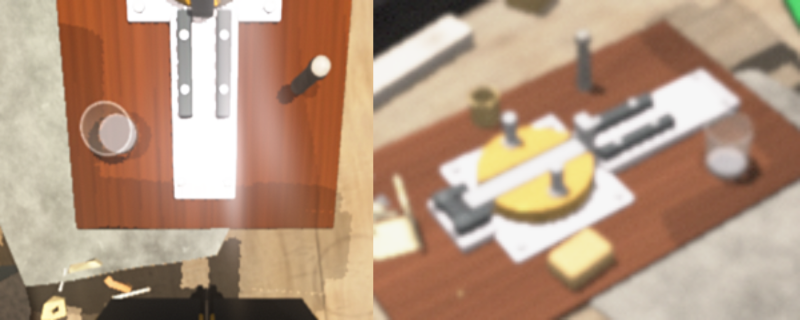

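The picture shows the bar running through the slot into the keeper, with its nose at about (470,200). The bystanders are where they were and the hand is clear.

```bash
python3 -c "
from cell import env
print(env.job_done())"
```

```text
the job is handed in; nothing more can be done
None
```

The disc was turned into line and the bar pushed home: it met the stop with 12 N at the expected position, the bystanders look unmoved, the hand is clear and the job is handed in (no verdict was returned).

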